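Put the check weight back in its latch case

ROBOT

A 6-joint arm with a two-finger parallel gripper is mounted at the origin on the work surface. World frame = base frame: x ahead of the robot, y to its left, z up, the work surface at z = 0. Lengths are in m, angles in rad, forces in N, time in s.
With the tool pointing down it reaches from about 0.3 to 0.875 m from the base axis. Payload 6.4 kg.
Tool frame: the origin (TCP) lies between the finger pads; the fingertips stand 25 mm ahead of it and the grasp point (between the pads) lies 6 mm ahead of it; z points along the fingers, y is the line along which they close (so a half turn about z gives the same grasp; the last joint's range is limited). The gripper opens to 85 mm and grips with 20 to 120 N. Pads are 22 mm wide; open, the fingers measure 114 mm over their backs; the gripper's body (76 mm by 85 mm) begins 54 mm behind the grasp point. The pads swing forward as they close: fully open they stand 13 mm farther back than shut.
Start: joints at [-1.421, 0.181, 1.607, -0, 1.354, -0.206], TCP at [0.2, -0.539, 0.256] pointing down, gripper open.
Joint ranges: [-2.99, 2.99], [-0.89, 2.07], [0.3, 2.58], [-1.14, 4.28], [0, 2.63], [-3.12, 3.12]. Speed limits (rad/s): [2.57, 2.57, 3.01, 3.14, 3.14, 3.14].

INTERFACE

Orientations are given as a unit quaternion [x, y, z, w].
In Python, from plant import robot gives the robot as it stands.
- The arm moves only by the shell command python3 -m creep 'ROWS'. ROWS is JSON, a list that holds one entry, the list of rows, each a list of 7 numbers: the shift along the tool's x, y, z in units of 25 mm (1.0 is 25 mm), then the turn, a rotation vector about the tool's x, y, z in units of 6 degrees (1.0 is 6 degrees), then the opening, from 0 (shut) to 1 (fully open). A call has 1 to 8 rows; each row is the pose to reach, as a shift and turn from the pose commanded when the call began, along the tool's axes at that moment; what a row does not reach only later rows make up. A row lasts 1/12 s, in which the tool goes at most 41.7 mm and 7.16 degrees, less where a joint would pass 70% of its speed; a pose out of reach is approached as far as the arm can. A call with a gripper value outside its range is refused whole. The fingers move at their own pace and stop on an object; the grip force is fixed at half the most. Time passes only in rows, so rows that repeat a pose let the fingers close. It gives the time, the measured TCP pose, the force, the opening and the grip force at its end, in the units of the state.
- robot.get_state(): the state, without advancing time (a new reading comes with each control period).
- robot.read_camera(name): name is "scene" or "top" or "wrist"; returns a dict with "img" (400x640x3 uint8, blue, green, red), "range_z" (400x640 float32, m along the optical axis (not along the pixel's ray), 0 where there is no reading), "intrinsics" (3x3 intrinsics, pixels), "R" (3x3) and "t" (3): a world point X has camera coordinates R X + t. Camera axes: x right, y down, z forward; pixel columns grow to the right and rows downward; lengths in m; the calibration is good to about 2 mm. A picture is of the moment at which its call begins.
- robot.finish_job(): hands the job in; it is judged then, once.
The state is a dict: "time": time; "qpos": joint angles; "dq": joint speeds; "joint_torque": joint torques, N m; "eef_pos": TCP position; "ee_rot": TCP orientation; "force": force on the tool from outside, world axes, zero at the start; "moment": the same for the moment, N m; "width": finger opening in m; "grip_force": force on a finger pad.
Only numpy, scipy, OpenCV 4.12 (cv2) and the standard library are available. Lean on these libraries where they do the work, as an engineer would, in place of code of your own. Each camera call takes 0.05 s, during which the arm holds its last target. There are 200 camera calls.

TASK

The daily check of the bench scale is done: put its check weight away. Press the thumb latch of the weight case so that the lid springs open, take the weight off the scale and lower it upright and gently, without forcing or dropping it, all the way into its nest and let go, then push the lid over and down until the latch snaps and it stays shut. Use no more than a firm thumb's force on the case, and leave the cheese, tub and knife where they are.

Things in the scene. Friction and masses are not known exactly. Their poses are not given: they have to be found in the camera images.
- case: Grey plastic weight case screwed to the bench: base 110 (x) by 90 (y) mm, rim 46 mm high, 78 mm with the domed lid shut. Origin: centre of underside; +x points to the hinge side, -x to the latch side. Inside, a rigid insert, top 43 mm high, with a round nest hole 41 mm wide, floor 8 mm high. It bears at most 20 N from the fingers (lid and latch too) or from the weight.
- nest_seat (a point): Where the weight's centre (half-way up) is when seated: on the axis of the nest hole, 39.5 mm above the bench, 8 mm from the case's centre towards the latch. Axes as the case's. With the lid open, a gripper whose fingers stand along the case's y has room above the nest; across it, a finger meets the lid.
- lid_hinge (a point): Middle of the lid's hinge line on the rear top edge of the base, 55 mm from the case's centre, 46 mm above the bench; the line runs along the case's y. The lid is a hollow dome 110 mm long from here to its front edge, 90 mm wide, 32 mm deep, about 120 g. Shutting, its catch first pushes the latch's sprung ramp aside, then its front corners bed on two rubber buffers.
- lid_front (a point): Point on the lid's outer face, mid-width, 12 mm from the front edge (98 mm from the hinge line, 32 mm above it when shut); z points out of that face. Push here to shut it: 2 N holds it almost shut, over the last 11 mm the latch's ramp takes 5 to 9 N, the last 1 mm (rubber buffers) about 10 to 13 N until it snaps; right below is a hard stop. Push slowly.
- lid (a joint): Lid angle in rad: 0 shut, 2.0 fully open (leaning 25 degrees back past upright, outer face away from the latch). A torsion spring always drives it open, so it springs open again when let go unless latched.
- latch (a joint): Latch rocker angle in rad: 0 at rest (also with the lid latched), grows as the thumb pad is pressed, hard stop at 0.32. The lid is freed at 0.15 to 0.25 rad and pops up; the rocker springs back when let go.
- latch_pad (a point): Latch's thumb pad: black ribbed plate, 30 mm wide, 26 mm long, jutting from the case's front, sloping up outwards by 18 degrees. The point is on its top, mid-width, 5 mm from its outer edge: 41 mm high, 89 mm from the case's centre, 29 mm in front of the pivot, 19 mm in front of the hook arm (69 mm high). Pressed down it yields up to 10 mm: 2 N to start, 4 to 7 N to free the lid; then a hard stop.
- weight_center (a point): Centre (half-way up) of the 500 g check weight: steel cylinder 39 mm wide, 47 mm high, with a neck 17 mm wide, 6 mm high, and a round knob 24 mm wide whose side lies 22 to 30 mm above this point; 63 mm high overall, foot chamfered 2 mm. z up its axis. Stands upright on the scale's pan; seated, its shoulder is 9 mm above the case's rim.
- scale: Low white bench scale, 275 (x) by 200 (y) mm, fixed, with a flat steel pan 190 by 200 mm, top 62 mm high, centred 15 mm along the scale's +x. Origin on the bench under its housing; display on the -x side.
- cheese: Block of cheese, 85 by 110 by 60 mm, on a white cutting board 14 mm thick. Leave alone. Origin: centre of its underside.
- tub: Open round steel tub, 110 mm wide, 60 mm high. Leave alone. Origin: centre of its underside.
- knife: Cheese knife with white handle, 265 mm long, lying flat. Leave alone. Origin: at the middle, between handle and blade.
Not all that is in view belongs to the job. There is more than one size of the part that bears weight_center; the job needs the largest.

How it is judged:
On the way, in this order (a step that is already met when the one before it is completed fails the run):
1. the latch is pressed and the lid has sprung open (value of joint lid above 1.8 rad), for 0.2 s.
2. the weight stands in its nest, let go, with the lid still open (horizontal distance between weight_center and nest_seat below 0.003 m and z of weight_center in the frame of case between 0.036 and 0.0425 m and angle between weight_center's own z axis and vertical below 0.08 rad and contact force between the fingers and weight below 0.1 N and value of joint lid above 1.2 rad), for 0.2 s.
At the end, for the whole second after the job is handed in: The lid is latched shut by itself (lid within 0.03 rad of shut, latch back within 0.04 rad of rest), the weight stands upright and fully down in its nest (within 3 mm of its seat, tilt under 0.08 rad), and cheese, tub and knife are within 20 mm of where they were (value of joint lid below 0.03 rad and value of joint latch below 0.04 rad and horizontal distance between weight_center and nest_seat below 0.003 m and z of weight_center in the frame of case between 0.036 and 0.0425 m and angle between weight_center's own z axis and vertical below 0.08 rad and velocity of joint lid below 0.05 rad/s and distance of each of cheese, tub, knife from where it was at the start of the episode below 0.02 m); the robot touches nothing.
It fails at once if the fingers load the case, its lid or its latch with more than 20 N (contact force between the fingers and case above 20 N).
It fails at once if the weight is forced or dropped into the case (more than 20 N between them) (contact force between weight and case above 20 N).
It fails at once if a bystander is shifted more than 20 mm (distance of any of cheese, tub, knife from where it was at the start of the episode above 0.02 m).
It also fails if it takes over 72 s, if anything falls off the work surface, if the arm or the gripper's body presses on something with over 40 N, if the wrist force passes 120 N, or if a joint passes its speed limit or range.

## Working session

There is one attempt and no reset: what is moved stays moved. The work goes in short steps, Python scripts to look and compute and a shell command to move; the robot and the scene stay as the last step left them, time stands still between calls to the robot, and variables do not carry over. Pictures are saved under pics/ and viewed, at most 10 in all, crops included, and the job is handed in when it is done.

```bash
mkdir -p pics; ls; cat > h.py <<'E'
import numpy as np, cv2
from plant import robot
def cam(n):
    c=robot.read_camera(n); c['K']=np.array(c['intrinsics']);c['R']=np.array(c['R']);c['t']=np.array(c['t']);return c
def plane(c,u,v,z):
    d=c['R'].T@np.linalg.inv(c['K'])@np.array([u,v,1.]); o=-c['R'].T@c['t']
    return o+d*(z-o[2])/d[2]
def cloud(c):
    v,u=np.mgrid[0:400,0:640]; Z=c['range_z']
    P=np.stack([u*Z,v*Z,Z],-1)@np.linalg.inv(c['K']).T
    P=(P-c['t'])@c['R']; P[Z==0]=np.nan; return P
def proj(c,X):
    p=c['K']@(c['R']@np.array(X)+c['t']); return p[:2]/p[2]
E
python3 - <<'E'
from h import *
a=cam('top');b=cam('scene')
cv2.imwrite('pics/top.png',a['img']);cv2.imwrite('pics/scene.png',b['img'])
for c in(a,b): print(-c['R'].T@c['t'],c['R'][2])
print(robot.get_state())
E
```

```text
pics
[ 0.39761302 -0.02428838  1.31522317] [ 0.1644986  -0.01539688 -0.98625714]
[ 1.05753367 -0.55191053  0.64618685] [-0.5184299   0.59582392 -0.61337126]
{'time': 0.1, 'qpos': array([-1.42130779e+00,  1.81489131e-01,  1.60792202e+00,  5.23318453e-05,
        1.35379569e+00, -2.06274058e-01]), 'dq': array([ 0.00083832, -0.00107373, -0.00232961,  0.00113545, -0.00042911,
       -0.00017637]), 'joint_torque': array([ 1.63482446e-04, -4.45874798e+01, -3.52239811e+01, -2.28423983e-04,
        4.21296587e-03, -3.39642341e-06]), 'eef_pos': array([ 0.20025015, -0.53851158,  0.25545485]), 'ee_rot': array([ 9.84221474e-01,  1.76939079e-01,  4.84499560e-05, -8.06043136e-04]), 'force': array([ 0.44695093, -0.55947155, -0.92372538]), 'moment': array([-0.02445086,  0.03821291, -0.01422603]), 'grip_force': 0.0, 'width': 0.08538509375536202}
```

View pics/top.png

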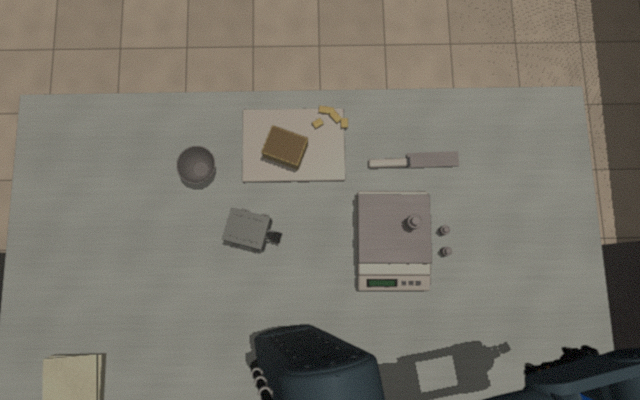

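View pics/scene.png

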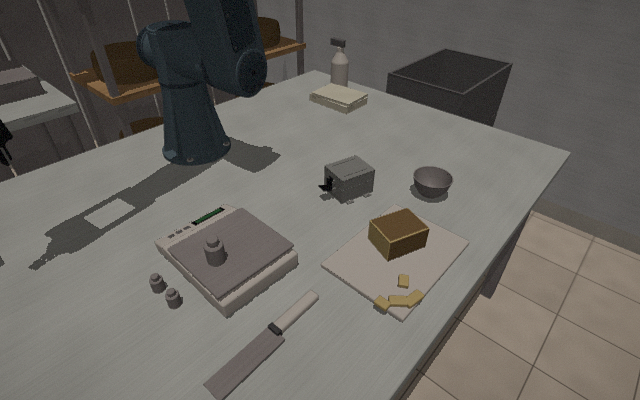

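The top view shows the case at (247,230), with its black latch at (274,238) pointing to image right. The weight stands on the pan at (412,223), and the two smaller weights are on the bench at (444,230) and (445,252). Next I'll measure these from the depth data.

```bash
python3 - <<'E'
from h import *
for n in('top','scene'):
    c=cam(n);P=cloud(c)
    A=plane(cam('top'),247,230,.07)[:2]; W=plane(cam('top'),412,220,.12)[:2]
    dA=np.linalg.norm(P[...,:2]-A,axis=-1); dW=np.linalg.norm(P[...,:2]-W,axis=-1); z=P[...,2]
    m=(dA<.09)&(z>.07)&(z<.086)
    r=cv2.minAreaRect(P[m][:,:2].astype(np.float32)*1000); print(n,'lid top',m.sum(),r,np.median(z[m]))
    m=(dA<.14)&(z>.025)&(c['img'].max(-1)<45)
    print('black',m.sum(),np.median(P[m],0) if m.any() else 0, cv2.minAreaRect(P[m][:,:2].astype(np.float32)*1000) if m.any() else 0)
    for lo,hi in((.066,.105),(.11,.14)):
        m=(dW<.06)&(z>lo)&(z<hi)
        if m.any():print('weight',lo,m.sum(),P[m].mean(0)*1000,cv2.minEnclosingCircle(P[m][:,:2].astype(np.float32)*1000),z[m].max())
    m=(dW<.12)&(z>.05)&(z<.07);print('pan z',np.median(z[m]))
E
```

```text
top lid top 1358 ((525.9094848632812, 159.34268188476562), (111.3277359008789, 89.76677703857422), 74.27008819580078) 0.07718326713969204
black 37 [0.50457955 0.08234212 0.04011962] ((505.781982421875, 85.2938232421875), (30.340530395507812, 21.141613006591797), 74.72198486328125)
weight 0.066 77 [ 532.14227718 -280.12230372   81.13518124] ((533.3961181640625, -286.05804443359375), 58.02012634277344) 0.10494786704628828
weight 0.11 88 [ 531.96841431 -291.36653369  121.2712587 ] ((531.844482421875, -293.85943603515625), 17.86631202697754) 0.12836729955435316
pan z 0.061138813476226676
scene lid top 797 ((527.9309692382812, 158.56558227539062), (111.92742156982422, 91.83931732177734), 74.74175262451172) 0.07791138062070894
black 118 [0.50873839 0.09248171 0.04159258] ((504.3398132324219, 89.72488403320312), (39.276859283447266, 67.27925109863281), 71.34980010986328)
weight 0.066 271 [ 546.42395895 -296.9352576    85.76738145] ((536.032958984375, -291.9543151855469), 19.3398494720459) 0.10498886304583166
weight 0.11 134 [ 537.13014095 -292.38845313  121.19454834] ((536.3197021484375, -292.51422119140625), 16.980260848999023) 0.12647681896573254
pan z 0.06194902089501888
```

```bash
R='[9.9,-9.3,0,0,0,0,0]'; python3 -m creep '[[[2,-2,0,0,0,0,0],[3.2,-3,0,0,0,0,0],[4.4,-4.1,0,0,0,0,0],[5.6,-5.2,0,0,0,0,0],[6.8,-6.3,0,0,0,0,0],[8,-7.4,0,0,0,0,0],[9,-8.4,0,0,0,0,0],[9.9,-9.3,0,0,0,0,0]]]'; python3 -m creep '[[[1.1,-1,0,0,0,-1.1,0],[2.3,-2.1,0,0,0,-2.2,0],[3.5,-3.2,0,0,0,-3.3,0],[4.7,-4.4,0.5,0,0,-4.4,0],[5.9,-5.6,1,0,0,-5.5,0],[7.1,-6.8,1.5,0,0,-6.6,0],[8.3,-8,2,0,0,-7.8,0],[9.5,-9.2,2.5,0,0,-9,0]]]'; python3 -m creep '[[[0,0,0,0,0,0,0],[0,0,0,0,0,0,0]]]'
```

```text
time: 1.07
eef_pos: [0.3491, -0.2388, 0.2566]
ee_rot: [0.984, 0.177, 0.0, 0.0]
force: [1.1, -0.8, -0.1]
width: 0.0005
grip_force: 0.0
time: 1.73
eef_pos: [0.4866, 0.0487, 0.1972]
ee_rot: [0.795, 0.607, 0.0, 0.0]
force: [1.1, -1.2, -0.2]
width: -0.0001
grip_force: 0.0
time: 1.9
eef_pos: [0.4857, 0.0487, 0.1964]
ee_rot: [0.796, 0.606, -0.001, -0.001]
force: [-1.3, -0.2, 0.0]
width: 0.0001
grip_force: 0.0
```

```bash
cat >> h.py <<'E'
from scipy.spatial.transform import Rotation as Ro
def moveto(target):
    s=robot.get_state(); R=Ro.from_quat(s['ee_rot']).as_matrix()
    return R.T@(np.array(target)-s['eef_pos'])/.025
E
python3 - <<'E'
from h import *
c=cam('wrist');cv2.imwrite('pics/w1.png',c['img']);P=cloud(c)
C=np.array([.527,.159]);ax=np.array([np.cos(np.radians(74.5)),np.sin(np.radians(74.5))]);ay=np.array([-ax[1],ax[0]])
q=np.stack([(P[...,:2]-C)@ax,(P[...,:2]-C)@ay,P[...,2]],-1)
m=(c['img'].max(-1)<45)&(q[...,2]>.02)&(q[...,2]<.08)&(np.abs(q[...,0]+.08)<.04)&(abs(q[...,1])<.04)
print(m.sum(),np.nanpercentile(q[m],[1,10,50,90,99],axis=0))
m=(q[...,2]>.07)&(q[...,2]<.085)&(abs(q[...,0])<.09);print('lid',m.sum(),np.nanpercentile(q[m],[1,50,99],axis=0),cv2.minAreaRect(P[m][:,:2].astype(np.float32)*1000))
pad=C-ax*.092;print(pad,moveto([*pad,.09]))
E
```

```text
1109 [[-0.09251737 -0.01143133  0.03517235]
 [-0.08995913 -0.00786202  0.03711993]
 [-0.07809126  0.00278741  0.04140671]
 [-0.06156525  0.01282064  0.06369924]
 [-0.05733709  0.01640588  0.06862726]]
lid 20039 [[-0.08712952 -0.23425076  0.07105206]
 [-0.01917202 -0.01117566  0.07861222]
 [ 0.02485388  0.04494435  0.08069293]] ((613.8207397460938, 102.9183349609375), (106.49103546142578, 295.4376525878906), 71.35237121582031)
[0.50241407 0.070346  ] [1.06909689 0.39534095 4.2810941 ]
```

View pics/w1.png

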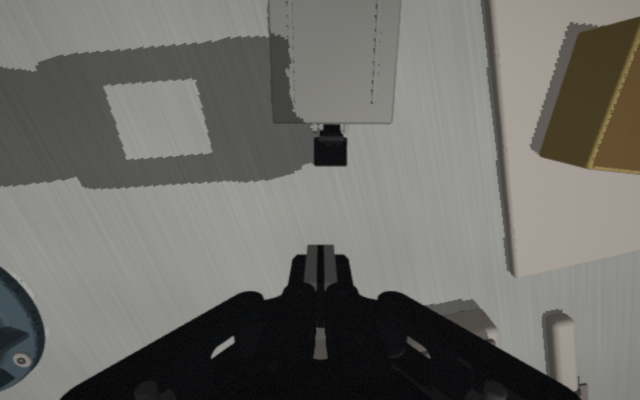

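The wrist view shows the black pad centred at (331,152), aligned with the fingertips at (320,250), and the case is square to the tool. I'll go above the pad.

```bash
python3 -m creep '[[[0.5,0.15,0.5,0,0,0,0],[1.07,0.3,1.5,0,0,0,0],[1.07,0.3,2.5,0,0,0,0],[1.07,0.3,3.5,0,0,0,0],[1.07,0.3,4.2,0,0,0,0],[1.07,0.3,4.6,0,0,0,0],[1.07,0.3,4.9,0,0,0,0],[1.07,0.3,4.9,0,0,0,0]]]'; python3 -m creep '[[[0,0,0.04,0,0,0,0],[0,0,0.08,0,0,0,0],[0,0,0.12,0,0,0,0],[0,0,0.16,0,0,0,0],[0,0,0.2,0,0,0,0],[0,0,0.24,0,0,0,0],[0,0,0.28,0,0,0,0],[0,0,0.28,0,0,0,0]]]'
```

```text
time: 2.62
eef_pos: [0.5001, 0.0693, 0.0743]
ee_rot: [0.798, 0.603, -0.0, -0.0]
force: [-0.2, -0.4, 0.0]
width: -0.0
grip_force: 0.0
time: 3.28
eef_pos: [0.5006, 0.0704, 0.0679]
ee_rot: [0.797, 0.604, 0.0, 0.0]
force: [0.1, -0.5, 0.6]
width: -0.0004
grip_force: 0.5
```

```bash
python3 -m creep '[[[0,0,0.03,0,0,0,0],[0,0,0.06,0,0,0,0],[0,0,0.09,0,0,0,0],[0,0,0.12,0,0,0,0],[0,0,0.12,0,0,0,0]]]'; python3 -m creep '[[[0,0,0.02,0,0,0,0],[0,0,0.04,0,0,0,0],[0,0,0.06,0,0,0,0],[0,0,0.06,0,0,0,0]]]'
```

```text
time: 3.7
eef_pos: [0.5006, 0.0699, 0.065]
ee_rot: [0.797, 0.604, -0.0, 0.0]
force: [-1.4, -2.0, 3.6]
width: -0.0001
grip_force: 1.4
time: 4.03
eef_pos: [0.5007, 0.0702, 0.0634]
ee_rot: [0.797, 0.604, 0.0, 0.0]
force: [0.1, -3.0, 2.8]
width: 0.0002
grip_force: 1.5
```

```bash
python3 -m creep '[[[0,0,0.03,0,0,0,0],[0,0,0.06,0,0,0,0],[0,0,0.08,0,0,0,0],[0,0,0.08,0,0,0,0]]]'; python3 -m creep '[[[0,0,0.02,0,0,0,0],[0,0,0.04,0,0,0,0],[0,0,0.06,0,0,0,0],[0,0,0.06,0,0,0,0]]]';python3 - <<'E'
from h import *
c=cam('scene');P=cloud(c);d=np.linalg.norm(P[...,:2]-[.56,.2],axis=-1)
print(np.nanmax(P[...,2][d<.06]))
E
```

```text
time: 4.37
eef_pos: [0.5006, 0.0705, 0.0613]
ee_rot: [0.797, 0.604, 0.0, -0.0]
force: [0.2, -1.4, 2.7]
width: 0.0003
grip_force: 1.5
time: 4.7
eef_pos: [0.5005, 0.0703, 0.0599]
ee_rot: [0.797, 0.604, 0.0, 0.0]
force: [0.5, -2.0, 3.0]
width: -0.0001
grip_force: 1.6
0.15498038319588656
```

The latch released and the lid is open: a point 155 mm high shows where the lid leans back. Next I'll lift and go above the weight.

```bash
python3 -m creep '[[[-0.2,0,-1,0,0,0,0],[-0.4,0,-2.2,0,0,0,0],[-0.8,0,-3.6,0,0,0,0.6],[-2,0.7,-5,0,0,0,0.6],[-3.5,1.3,-5.6,0,0,0,0.6],[-5,1.9,-5.6,0,0,0,0.6],[-6.5,2.5,-5.6,0,0,0,0.6],[-8,3.1,-5.6,0,0,0,0.6]]]' >/dev/null; python3 -m creep '[[[-1.4,0.55,0,0,0,0,0.6],[-2.8,1.1,0,0,0,0,0.6],[-4,1.6,0,0,0,0,0.6],[-5,2,0,0,0,0,0.6],[-5.6,2.15,0,0,0,0,0.6],[-5.6,2.15,0,0,0,0,0.6],[-5.6,2.15,0,0,0,0,0.6]]]'
python3 - <<'E'
from h import *
c=cam('wrist');cv2.imwrite('pics/w2.png',c['img']);P=cloud(c);print(proj(c,[.534,-.293,.1195]))
d=np.linalg.norm(P[...,:2]-[.534,-.293],axis=-1);z=P[...,2]
for lo,hi in((.1,.113),(.115,.122),(.122,.14)):
    m=(d<.04)&(z>lo)&(z<hi);print(lo,m.sum(),P[m].mean(0),cv2.minEnclosingCircle(P[m][:,:2].astype(np.float32)*1000) if m.any() else 0)
g=cam('top');Q=cloud(g);cv2.imwrite('pics/t2.png',g['img'][150:300,150:350].repeat(3,0).repeat(3,1))
E
```

```text
time: 6.0
eef_pos: [0.534, -0.2881, 0.1991]
ee_rot: [0.797, 0.604, 0.0, -0.001]
force: [0.4, 0.2, 0.2]
width: 0.0509
grip_force: 0.0
[322.47637555 226.67976903]
0.1 1162 [ 0.53462426 -0.28386304  0.10879936] ((532.7988891601562, -290.7715759277344), 19.550580978393555)
0.115 87 [ 0.53542619 -0.28161008  0.11904844] ((533.9359130859375, -286.94598388671875), 11.165999412536621)
0.122 907 [ 0.53300224 -0.28994719  0.12536667] ((532.9124755859375, -290.8416442871094), 12.250205039978027)
```

View pics/w2.png

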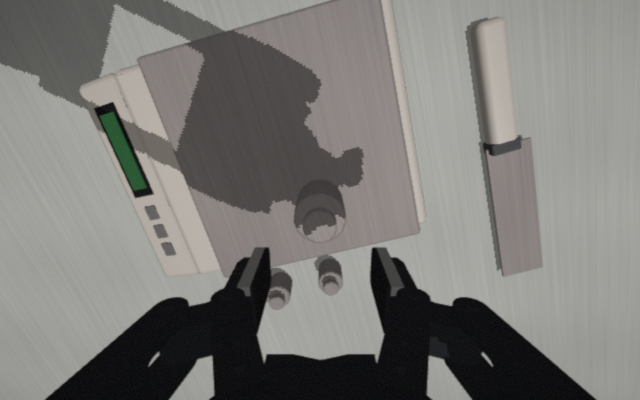

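The wrist view shows the knob at (318,225), midway between the fingers, whose tips are at columns 265 and 372. The two small weights behind it at (280,290) and (330,275) are on the bench, clear of the fingers. I'll descend and grip the knob.

```bash
python3 -m creep '[[[-0.12,0,0.4,0,0,0,0.6],[-0.12,0,1.1,0,0,0,0.6],[-0.12,0,1.8,0,0,0,0.6],[-0.12,0,2.3,0,0,0,0.6],[-0.12,0,2.5,0,0,0,0.6],[-0.12,0,2.5,0,0,0,0.6]]]'; python3 -m creep '[[[0,0,0,0,0,0,0.4],[0,0,0,0,0,0,0.32],[0,0,0,0,0,0,0.2],[0,0,0,0,0,0,0],[0,0,0,0,0,0,0],[0,0,0,0,0,0,0],[0,0,0,0,0,0,0]]]'; python3 -m creep '[[[0,0,-0.1,0,0,0,0],[0,0,-0.3,0,0,0,0],[0,0,-0.8,0,0,0,0],[0,0,-1.5,0,0,0,0],[0,0,-2.4,0,0,0,0],[0,0,-3,0,0,0,0],[0,0,-3.2,0,0,0,0],[0,0,-3.2,0,0,0,0]]]'
python3 - <<'E'
from h import *
c=cam('wrist');cv2.imwrite('pics/w3.png',c['img']);P=cloud(c);s=robot.get_state();print(s['force'])
q=(P-s['eef_pos'])@Ro.from_quat(s['ee_rot']).as_matrix()
m=(np.linalg.norm(q[...,:2],axis=-1)<.03)&(q[...,2]>.024)&(q[...,2]<.12)
h,e=np.histogram(q[m][:,2],20);print(h,e.round(3))
C=np.array([.5246,.1597]);ax=np.array([.267,.964]);print(moveto([*(C-.008*ax),.217]))
E
```

```text
time: 6.6
eef_pos: [0.5329, -0.2901, 0.1355]
ee_rot: [0.797, 0.604, -0.0, -0.002]
force: [-0.1, 0.2, -0.2]
width: 0.0514
grip_force: 0.0
time: 7.18
eef_pos: [0.5342, -0.292, 0.1388]
ee_rot: [0.797, 0.604, 0.0, 0.001]
force: [-2.4, 0.6, 5.8]
width: 0.0209
grip_force: 58.7
time: 7.85
eef_pos: [0.5345, -0.2921, 0.2196]
ee_rot: [0.797, 0.604, 0.0, 0.002]
force: [1.1, -0.1, -5.4]
width: 0.021
grip_force: 59.2
[ 0.35380917 -0.0853874  -4.65378592]
[710 523 106  96 100  86  86  76  80  74  76  73  71  67  62  62  52  62
  59  28] [0.025 0.028 0.03  0.032 0.035 0.037 0.039 0.042 0.044 0.047 0.049 0.051
 0.054 0.056 0.058 0.061 0.063 0.066 0.068 0.07  0.073]
[16.95734147 -5.23327424  0.02411161]
```

View pics/w3.png

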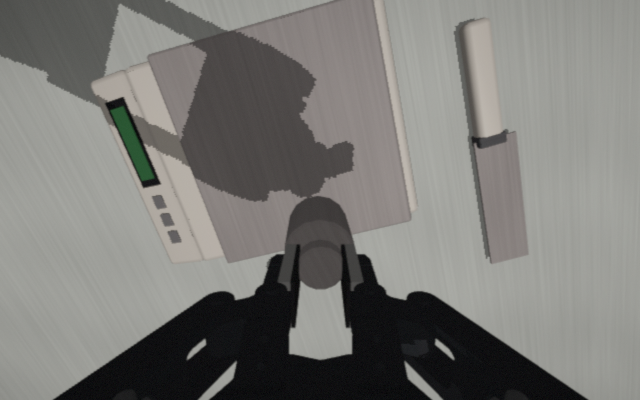

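The weight hangs from the knob between the pads (320,265), with its body visible below at (320,225). I'll check its tilt and offset in the hand with plane and circle fits.

```bash
python3 - <<'E'
from h import *
c=cam('wrist');P=cloud(c);s=robot.get_state()
q=(P-s['eef_pos'])@Ro.from_quat(s['ee_rot']).as_matrix()
r=np.linalg.norm(q[...,:2],axis=-1)
for lo,hi in((.008,.019),(.024,.034),(.04,.07)):
    m=(r<.028)&(q[...,2]>lo)&(q[...,2]<hi);X=q[m]*1000
    print(lo,m.sum(),X.min(0).round(1),X.max(0).round(1),np.median(X,0).round(1))
    if lo!=.04:
        A=np.c_[X[:,:2],np.ones(len(X))]
        w=np.ones(len(X),bool)
        for _ in range(6):
            k=np.linalg.lstsq(A[w],X[w,2],rcond=None)[0]; res=X[:,2]-A@k; w=abs(res)<max(.8,1.5*np.median(abs(res)))
        print('plane',k,w.sum(),'circle',cv2.minEnclosingCircle(X[w][:,:2].astype(np.float32)))
m=(r<.03)&(q[...,2]>.034)&(q[...,2]<.072);X=q[m]*1000
# upright cylinder: fit radius 19.5 circle axis linear in z
from scipy.optimize import least_squares
f=lambda p:np.hypot(X[:,0]-p[0]-p[2]*(X[:,2]-50),X[:,1]-p[1]-p[3]*(X[:,2]-50))-19.5
o=least_squares(f,[0,0,0,0],loss='soft_l1');print('cyl',o.x,np.std(f(o.x)))
E
```

```text
0.008 2325 [-12.4 -23.    8. ] [12.9 24.5 19. ] [ 5.4  0.4 12. ]
plane [ 0.01815735  0.02776602 11.8465704 ] 1470 circle ((6.623830795288086, 0.42704296112060547), 23.464723587036133)
0.024 1392 [  2.6 -18.3  25.8] [20.  18.6 34. ] [12.7 -0.1 28.1]
plane [ 0.04617983  0.02994821 27.39514523] 914 circle ((5.798938751220703, 0.4825735092163086), 18.072086334228516)
0.04 874 [  6.2 -19.2  40. ] [20.  18.3 70. ] [17.8 -1.3 53.1]
cyl [-0.15116868 -0.34539365 -0.00256506 -0.0275602 ] 0.2253703743480884
```

```bash
python3 - <<'E'
from h import *
c=cam('wrist');P=cloud(c).reshape(-1,3);P=P[~np.isnan(P[:,0])]
R=Ro.from_quat(robot.get_state()['ee_rot']).as_matrix();print(R[2])
for lo,hi in((-.01,.01),(.055,.068)):
    X=P[(P[:,2]>lo)&(P[:,2]<hi)];A=np.c_[X[:,:2],np.ones(len(X))]
    k=np.linalg.lstsq(A,X[:,2],rcond=None)[0];n=np.array([k[0],k[1]]);print(len(X),k,'slope in tool xy',n@R[:2,:2])
E
```

```text
[ 9.97283417e-04 -2.26428698e-03 -9.99996939e-01]
143057 [-0.00039933 -0.00172042  0.00037615] slope in tool xy [-1.76429957e-03  8.08386978e-05]
46135 [-0.00048505 -0.00197694  0.06231363] slope in tool xy [-2.03444426e-03  6.76844508e-05]
```

```bash
python3 -m creep '[[[0.4,-0.1,0,-0.27,0,0,0],[1.2,-0.4,0,-0.27,0,0,0],[2.4,-0.75,0,-0.27,0,0,0],[3.6,-1.1,0,-0.27,0,0,0],[4.9,-1.5,0,-0.27,0,0,0],[6.2,-1.9,0,-0.27,0,0,0],[7.5,-2.3,0,-0.27,0,0,0],[8.5,-2.6,0,-0.27,0,0,0]]]' >/dev/null; python3 -m creep '[[[1,-0.3,0,0,0,0,0],[2,-0.7,0,0,0,0,0],[3,-1.1,0,0,0,0,0],[3.9,-1.5,0,0,0,0,0],[4.3,-1.7,0,0,0,0,0],[4.5,-2,0,0,0,0,0],[4.5,-2.3,0,0,0,0,0],[4.5,-2.5,0,0,0,0,0]]]'
python3 - <<'E'
from h import *
c=cam('wrist');cv2.imwrite('pics/w4.png',c['img']);s=robot.get_state();R=Ro.from_quat(s['ee_rot']).as_matrix()
print('cam in tool',(-c['R'].T@c['t']-s['eef_pos'])@R, 'yaw',np.degrees(np.arctan2(R[1,0],R[0,0])),R[2])
for z in(.046,.043): print(proj(c,[.5225,.152,z]))
E
```

```text
time: 9.33
eef_pos: [0.4977, 0.0556, 0.2149]
ee_rot: [0.797, 0.604, 0.008, 0.011]
force: [0.3, -0.4, -5.5]
width: 0.0214
grip_force: 59.4
cam in tool [ 0.07881354  0.00022325 -0.11801854] yaw 74.2974587092603 [-7.42389682e-04  2.61295164e-02 -9.99658290e-01]
[312.75213782  75.57237437]
[312.73867023  75.83842927]
```

View pics/w4.png

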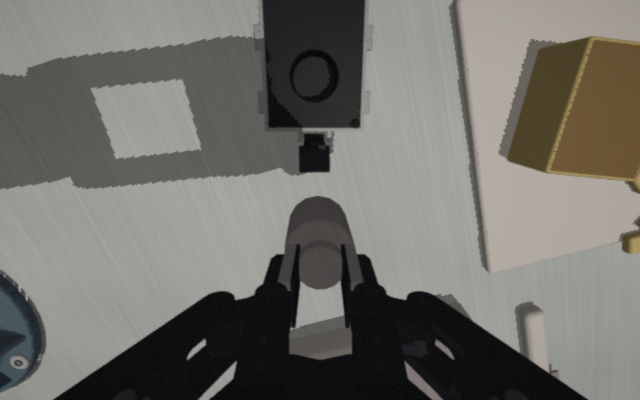

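The hole shows at about (314,75) in the dark insert, with the weight hanging at (320,225). I'll fit the hole outline on the insert-top plane and the weight axis in the world frame.

```bash
cat > fit.py <<'E'
from h import *
from scipy.optimize import least_squares
c=cam('wrist');P=cloud(c);s=robot.get_state();R=Ro.from_quat(s['ee_rot']).as_matrix()
u0,v0=proj(c,[.5225,.152,.043]).astype(int)
v,u=np.mgrid[0:400,0:640]; near=np.hypot(u-u0,v-v0)<42
top=np.nanmedian(P[...,2][near&(P[...,2]>.038)]);print('insert z',top)
mk=(near&(P[...,2]<.037)).astype(np.uint8)
mk=cv2.morphologyEx(mk,cv2.MORPH_OPEN,np.ones((3,3),np.uint8))
ct=max(cv2.findContours(mk,0,2)[0],key=cv2.contourArea)[:,0]
X=np.array([plane(c,a,b,top)[:2] for a,b in ct])*1000
o=least_squares(lambda p:np.hypot(*(X-p[:2]).T)-p[2],[522,152,20],loss='soft_l1');print('hole',o.x,len(X),mk.sum())
H=o.x[:2]/1000
m=near|True
q=(P-s['eef_pos'])
r=np.linalg.norm(q[...,:2],axis=-1);m=(r<.03)&(q[...,2]<-.034)&(q[...,2]>-.072);Y=q[m]*1000
f=lambda p:np.hypot(Y[:,0]-p[0]-p[2]*(Y[:,2]+50),Y[:,1]-p[1]-p[3]*(Y[:,2]+50))-19.5
w=least_squares(f,[0,0,0,0],loss='soft_l1').x;print('weight axis rel TCP',w)
foot=w[:2]-w[2:]*25
d=np.array([*(H-s['eef_pos'][:2]-foot/1000),0]);print('move tool units',R.T@d/.025,'mm',np.linalg.norm(d)*1000)
print(s['eef_pos'],s['force'])
E
python3 fit.py
```

```text
insert z 0.04343925321886222
hole [523.34862406 150.97407868  19.54882998] 70 1737
weight axis rel TCP [-0.50633953  0.38474127  0.00578163  0.00094722]
move tool units [ 3.95570574e+00 -2.79538326e-02 -2.86751569e-03] mm 98.89513863020002
[0.49785634 0.05523596 0.2152585 ] [ 0.14438439 -0.14035971 -4.65788303]
```

```bash
python3 -m creep '[[[0.5,0,0,0,0,0,0],[1.3,0,0,0,0,0,0],[2.2,0,0,0,0,0,0],[3,0,0.3,0,0,0,0],[3.6,-0.05,0.8,0,0,0,0],[3.9,-0.08,1.4,0,0,0,0],[3.96,-0.1,2,0,0,0,0],[3.96,-0.11,2.5,0,0,0,0]]]' >/dev/null; python3 -m creep '[[[0,-0.005,0.3,0,0,0,0],[0,-0.01,0.5,0,0,0,0],[0,-0.01,0.5,0,0,0,0],[0,-0.01,0.5,0,0,0,0]]]'
python3 - <<'E'
from h import *
c=cam('wrist');cv2.imwrite('pics/w5.png',c['img']);s=robot.get_state();R=Ro.from_quat(s['ee_rot']).as_matrix()
print(moveto([.52335+.0005,.15097-.0004,s['eef_pos'][2]]),s['eef_pos'],s['force'],R[2])
E
```

```text
time: 10.43
eef_pos: [0.5253, 0.1509, 0.141]
ee_rot: [0.797, 0.604, 0.009, 0.011]
force: [0.4, 0.0, -4.8]
width: 0.0207
grip_force: 59.4
[-0.03624019 -0.05849809 -0.00174838] [0.52550394 0.15104539 0.14139921] [ 0.337942    1.31993139 -4.65281579] [ 4.67863101e-04  2.95848992e-02 -9.99562162e-01]
```

View pics/w5.png

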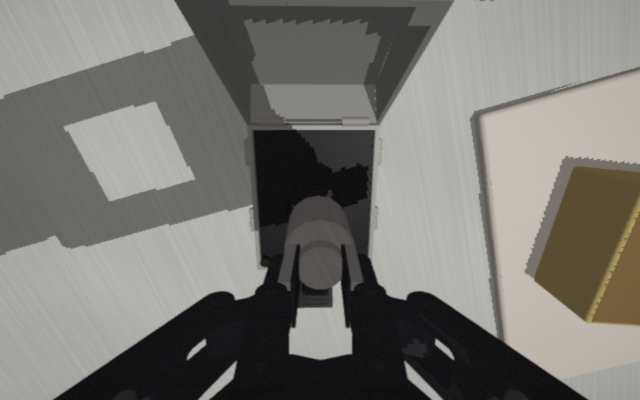

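The wrist view shows the weight above the case, with its side walls at columns 253 and 375, and the hole is now hidden under the weight. I'll check the centring from the case's edges.

```bash
python3 - <<'E'
from h import *
from scipy.optimize import least_squares
E=[]
for _ in range(4):
    c=cam('wrist');E.append(robot.get_state()['eef_pos'])
P=cloud(c);s=robot.get_state();yaw=np.radians(74.4);print('tcp',np.mean(E,0))
T=np.mean(E,0);ax=np.array([np.cos(yaw),np.sin(yaw)]);ay=np.array([ax[1],-ax[0]])
q=np.stack([(P[...,:2]-T[:2])@ax,(P[...,:2]-T[:2])@ay,P[...,2]],-1)*1000
# top surface of case
m=(q[...,2]>40)&(q[...,2]<49)&(abs(q[...,0]-20)<60)&(abs(q[...,1])<70)
for lo in(10,20,30,40,50):
    y=q[m&(abs(q[...,0]-lo)<4)][:,1];print(lo,np.percentile(y,[0.5,99.5]).round(1),y.size)
m2=m&(abs(q[...,1])<30);print('x ext',np.percentile(q[m2][:,0],[.5,99.5]))
print('case z hi', [ (k,np.percentile(q[m&(abs(q[...,2]-k)<1.2)&(abs(q[...,1])<30)][:,0],[1,99]).round(1)) for k in (43.4,46)])
g=P-T;r=np.hypot(g[...,0],g[...,1]);m=(r<.03)&(g[...,2]<-.034)&(g[...,2]>-.07);Y=g[m]*1000
f=lambda p:np.hypot(Y[:,0]-p[0]-p[2]*(Y[:,2]+50),Y[:,1]-p[1]-p[3]*(Y[:,2]+50))-19.5
w=least_squares(f,[0,0,0,0],loss='soft_l1').x;print(w,'weight in ax,ay',w[:2]@ax,w[:2]@ay)
E
```

```text
tcp [0.52548135 0.15129062 0.14155109]
10 [-46.6  42.9] 784
20 [-46.3  42.6] 1177
30 [-46.3  42.6] 1381
40 [-46.4  42.7] 1451
50 [-46.2  42.9] 1470
x ext [-28.53357695  79.39047024]
case z hi [(43.4, array([-25.6,  78.7])), (46, array([-9.4, 75.6]))]
[4.80346199e-01 6.47753168e-02 9.16244251e-04 2.19195314e-04] weight in ax,ay 0.19156377410230052 0.44523211162394427
```

Both estimates agree: shift about -2.3 mm in tool y and -1.1 mm in x. I'll apply that and lower to just above the insert.

```bash
python3 -m creep '[[[-0.02,-0.05,0,0,0,0,0],[-0.04,-0.095,0,0,0,0,0],[-0.04,-0.1,0.2,0,0,0,0],[-0.04,-0.108,0.45,0,0,0,0],[-0.04,-0.115,0.65,0,0,0,0],[-0.04,-0.119,0.8,0,0,0,0],[-0.04,-0.119,0.8,0,0,0,0],[-0.04,-0.119,0.8,0,0,0,0]]]'
python3 - <<'E'
from h import *
for _ in range(4):
    c=cam('wrist');s=robot.get_state();print(s['eef_pos'],s['force'])
E
```

```text
time: 11.35
eef_pos: [0.5218, 0.1511, 0.1199]
ee_rot: [0.797, 0.604, 0.008, 0.011]
force: [0.5, -1.0, -3.8]
width: 0.0208
grip_force: 59.4
[0.52217386 0.15112454 0.1203037 ] [ 0.54225069  0.29780787 -5.23824129]
[0.52236161 0.15113807 0.12057623] [-0.74452303 -0.17377192 -4.86755828]
[0.5224472  0.15113219 0.12073654] [ 0.56458686 -0.11880175 -4.32280504]
[0.52246416 0.15113709 0.12080921] [-0.02401234  0.29756001 -4.98430519]
```

```bash
python3 -m creep '[[[0,0.015,0.04,0,0,0,0],[0,0.015,0.08,0,0,0,0],[0,0.012,0.12,0,0,0,0],[0,0.011,0.16,0,0,0,0],[0,0.01,0.2,0,0,0,0],[0,0.01,0.24,0,0,0,0],[0,0.01,0.24,0,0,0,0]]]'; python3 - <<'E'
from h import *
for _ in range(2):
    c=cam('wrist');s=robot.get_state();print(s['eef_pos'],s['force'],s['moment'])
E
```

```text
time: 12.13
eef_pos: [0.5224, 0.151, 0.1142]
ee_rot: [0.797, 0.604, 0.008, 0.011]
force: [-0.3, -1.0, -4.0]
width: 0.0209
grip_force: 59.4
[0.52246664 0.15099092 0.11434586] [-0.27601418 -0.43997479 -4.99066092] [ 0.02304769  0.01552527 -0.03964623]
[0.52253421 0.15100846 0.11444057] [-0.01299428 -0.57032756 -4.64049941] [-0.00388209  0.06112225  0.04890436]
```

Foot is inside the hole with no contact force. Continuing down.

```bash
python3 -m creep '[[[0,-0.001,0.05,0,0,0,0],[0,-0.003,0.1,0,0,0,0],[0,-0.005,0.15,0,0,0,0],[0,-0.006,0.2,0,0,0,0],[0,-0.007,0.25,0,0,0,0],[0,-0.009,0.3,0,0,0,0],[0,-0.01,0.35,0,0,0,0],[0,-0.012,0.4,0,0,0,0]]]'; python3 -m creep '[[[0,-0.001,0.05,0,0,0,0],[0,-0.003,0.1,0,0,0,0],[0,-0.005,0.15,0,0,0,0],[0,-0.006,0.2,0,0,0,0],[0,-0.007,0.25,0,0,0,0],[0,-0.009,0.3,0,0,0,0],[0,-0.01,0.35,0,0,0,0],[0,-0.01,0.35,0,0,0,0]]]'
```

```text
time: 12.9
eef_pos: [0.5226, 0.151, 0.1044]
ee_rot: [0.797, 0.604, 0.009, 0.011]
force: [-0.5, 0.5, -4.6]
width: 0.0212
grip_force: 59.4
time: 13.57
eef_pos: [0.5224, 0.151, 0.0955]
ee_rot: [0.797, 0.604, 0.008, 0.011]
force: [-1.0, 0.1, -5.4]
width: 0.0207
grip_force: 59.4
```

```bash
python3 -m creep '[[[0,-0.001,0.05,0,0,0,0],[0,-0.003,0.1,0,0,0,0],[0,-0.005,0.15,0,0,0,0],[0,-0.006,0.2,0,0,0,0],[0,-0.007,0.25,0,0,0,0],[0,-0.009,0.3,0,0,0,0],[0,-0.01,0.35,0,0,0,0],[0,-0.01,0.35,0,0,0,0]]]'; python3 -m creep '[[[0,0,0.02,0,0,0,0],[0,0,0.04,0,0,0,0],[0,0,0.06,0,0,0,0],[0,0,0.06,0,0,0,0]]]'
```

```text
time: 14.23
eef_pos: [0.5224, 0.151, 0.0867]
ee_rot: [0.797, 0.604, 0.008, 0.011]
force: [-0.1, -0.4, -5.1]
width: 0.0206
grip_force: 59.4
time: 14.57
eef_pos: [0.5226, 0.151, 0.0855]
ee_rot: [0.797, 0.604, 0.009, 0.011]
force: [-0.3, 0.6, -5.2]
width: 0.0208
grip_force: 59.4
```

```bash
python3 -m creep '[[[0,0,0.02,0,0,0,0],[0,0,0.04,0,0,0,0],[0,0,0.06,0,0,0,0],[0,0,0.06,0,0,0,0]]]';python3 -m creep '[[[0,0,0.02,0,0,0,0],[0,0,0.04,0,0,0,0],[0,0,0.04,0,0,0,0]]]'
```

```text
time: 14.9
eef_pos: [0.5229, 0.1511, 0.0846]
ee_rot: [0.797, 0.604, 0.009, 0.011]
force: [-1.6, -0.2, 2.0]
width: 0.0207
grip_force: 59.9
time: 15.15
eef_pos: [0.5232, 0.1512, 0.0845]
ee_rot: [0.797, 0.604, 0.009, 0.011]
force: [-5.3, 0.0, 10.5]
width: 0.0205
grip_force: 60.7
```

It's on the floor. I'll ease off 1 mm and let go, opening only part way.

```bash
python3 -m creep '[[[0,0,-0.03,0,0,0,0],[0,0,-0.05,0,0,0,0],[0,0,-0.05,0,0,0,0]]]';python3 -m creep '[[[0,0,0,0,0,0,0.32],[0,0,0,0,0,0,0.4],[0,0,0,0,0,0,0.5],[0,0,0,0,0,0,0.5],[0,0,0,0,0,0,0.5],[0,0,-0.2,0,0,0,0.5],[0,0,-0.6,0,0,0,0.5],[0,0,-1,0,0,0,0.5]]]'; python3 -m creep '[[[-0.3,0,-0.4,0,0,0,0.5],[-0.8,0,-1.2,0,0,0,0.5],[-1.6,0,-2.4,0,0,0,0.5],[-2.4,0,-3.6,0,0,0,0.5],[-3.2,0,-4.6,0,0,0,0.5],[-3.6,0,-5.2,0.27,0,0,0],[-3.6,0,-5.2,0.27,0,0,0],[-3.6,0,-5.2,0.27,0,0,0]]]'
python3 - <<'E'
from h import *
c=cam('wrist');cv2.imwrite('pics/w6.png',c['img']);P=cloud(c);s=robot.get_state();print(s['force'])
d=np.linalg.norm(P[...,:2]-[.5233,.151],axis=-1);z=P[...,2]
for lo,hi in((.051,.058),(.066,.078)):
    m=(d<.03)&(z>lo)&(z<hi);X=P[m]*1000;A=np.c_[X[:,:2],np.ones(len(X))]
    print(m.sum(),np.median(X,0),cv2.minEnclosingCircle(X[:,:2].astype(np.float32)),np.linalg.lstsq(A,X[:,2],rcond=None)[0])
a=np.array([.27,.963]);t=P[(z>.09)&(z<.2)&(abs((P[...,:2]-[.5233,.151])@[.963,-.27])<.03)];t=t[((t[:,:2]-[.5233,.151])@a)>.05]
x=(t[:,:2]-[.5233,.151])@a;i=np.argsort(t[:,2]);print('lid',x[i[::max(1,len(i)//6)]],t[i[::max(1,len(i)//6)],2])
E
```

```text
time: 15.4
eef_pos: [0.5228, 0.1511, 0.0845]
ee_rot: [0.797, 0.604, 0.009, 0.011]
force: [-2.0, 0.1, 2.9]
width: 0.0206
grip_force: 60.1
time: 16.07
eef_pos: [0.5218, 0.1512, 0.11]
ee_rot: [0.797, 0.604, 0.008, 0.011]
force: [0.5, 0.6, -0.2]
width: 0.043
grip_force: 0.0
time: 16.73
eef_pos: [0.4949, 0.0648, 0.2408]
ee_rot: [0.797, 0.603, 0.002, 0.001]
force: [-0.1, -0.3, -0.4]
width: 0.0073
grip_force: 0.0
[-0.52510523  0.01043603 -0.41649089]
804 [522.68339024 150.70394441  55.32022506] ((523.3987426757812, 151.2554168701172), 19.329660415649414) [-4.57577447e-04 -2.23375627e-03  5.58491344e+01]
598 [523.29235374 151.2505977   71.28363901] ((523.2448120117188, 151.10302734375), 11.901365280151367) [-4.95143031e-03 -2.08957386e-03  7.42025363e+01]
lid [] []
```

View pics/w6.png

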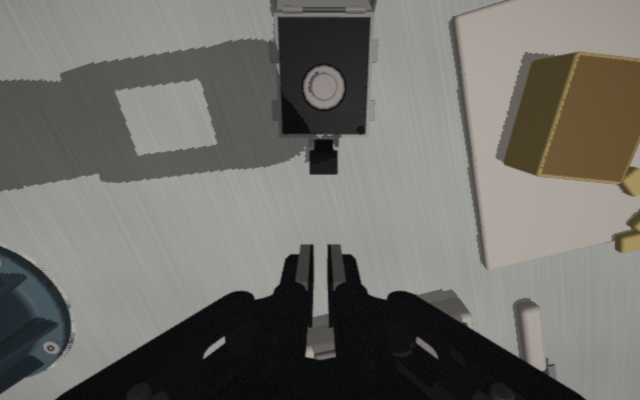

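The weight is seated: shoulder at 55.3 mm, knob top at 71.3 mm, upright, at (323,86) in the view. The lid is still open. Next I go over and behind the lid.

```bash
cat >> h.py <<'E'
AX=np.array([.269,.963]);HG=np.array([.5233,.151])+.063*AX
def L(X,z):  # tool-unit move to X (mm rel hinge), z TCP mm
    return moveto([*(HG+AX*X/1000),z/1000]).round(2)
def where():
    s=robot.get_state();d=s['eef_pos'][:2]-HG
    print('X',d@AX*1000,'Y',d@[.963,-.269]*1000,'z',s['eef_pos'][2]*1000,'F',s['force']@[*AX,0],s['force'][2])
E
python3 - <<'E'
from h import *
where()
print(L(101,240),L(101,131))
s=robot.get_state();print(s['qpos'],Ro.from_quat(s['ee_rot']).as_matrix()[2])
E
```

```text
X -153.2522286619421 Y -5.184394171276287 z 239.31059747753508 F -0.13120341281512576 -0.41649089050752786
[10.17  0.18 -0.02] [10.17  0.18  4.34]
[-1.07066174e-01  2.31837185e-02  1.81473141e+00  2.08271801e-04
  1.30248190e+00  1.67548158e-01] [ 3.97460923e-04  1.14537946e-03 -9.99999265e-01]
```

```bash
python3 -m creep '[[[1.2,0.02,0,0,0,0,0],[2.6,0.05,0,0,0,0,0],[4,0.08,0,0,0,0,0],[5.4,0.1,0,0,0,0,0],[6.8,0.12,0,0,0,0,0],[8.2,0.15,0,0,0,0,0],[9.4,0.17,0,0,0,0,0],[10.17,0.18,0,0,0,0,0]]]' >/dev/null; python3 -m creep '[[[0,0,0.1,0,0,0,0],[0,0,1,0,0,0,0],[0,0,2,0,0,0,0],[0,0,3,0,0,0,0],[0,0,3.9,0,0,0,0],[0,0,4.3,0,0,0,0],[0,0,4.3,0,0,0,0],[0,0,4.3,0,0,0,0]]]'; python3 - <<'E'
from h import *
where();print(L(75,135),L(43,160))
c=cam('wrist');P=cloud(c);a=robot.get_state()['eef_pos'][2]
cs=cam('scene');cv2.imwrite('pics/s7.png',cs['img'][100:260,250:500].repeat(3,0).repeat(3,1))
E
```

```text
time: 18.12
eef_pos: [0.5665, 0.3089, 0.131]
ee_rot: [0.797, 0.604, -0.001, -0.0]
force: [-0.5, 0.1, 0.7]
width: -0.0001
grip_force: 0.0
X 100.7092494960912 Y -0.8329542834409551 z 130.97773400676363 F -0.018824527861132756 0.6875364667310622
[-1.03  0.03 -0.16] [-2.31  0.03 -1.16]
```

View pics/s7.png

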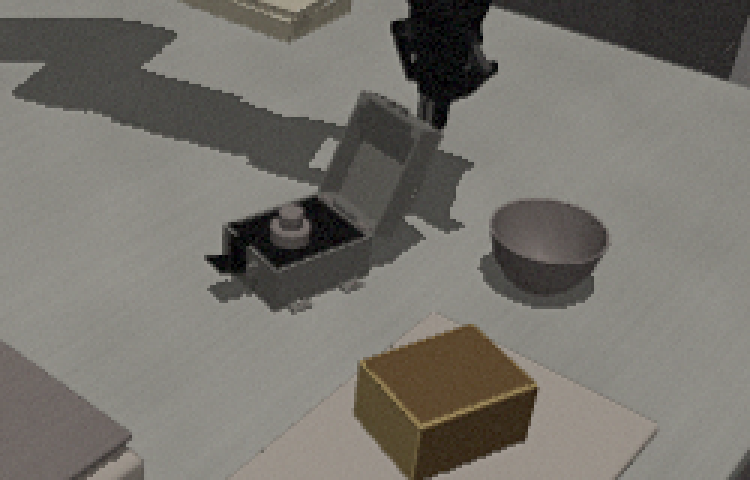

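The crop shows the weight in its nest at (292,225), the lid leaning back, and the fingers just behind its top edge at (430,110). Pushing it over now.

```bash
python3 -m creep '[[[-0.44,0.03,0,0,0,0,0],[-0.8,0.03,-0.08,0,0,0,0],[-1.1,0.03,-0.22,0,0,0,0],[-1.4,0.03,-0.4,0,0,0,0],[-1.7,0.03,-0.6,0,0,0,0],[-2.0,0.03,-0.85,0,0,0,0],[-2.2,0.03,-1,0,0,0,0],[-2.4,0.03,-1.16,0,0,0,0]]]';  python3 -m creep '[[[-0.3,0,-0.2,0,0,0,0],[-0.6,0,-0.38,0,0,0,0],[-0.9,0,-0.52,0,0,0,0],[-1.0,0,-0.56,0,0,0,0],[-1.0,0,-0.56,0,0,0,0]]]'; python3 - <<'E'
from h import *
where();[print(a,L(*a)) for a in((-10,172),(-36,163),(-58,148),(-70,135),(-80,120))]
E
```

```text
time: 18.88
eef_pos: [0.5513, 0.2503, 0.1611]
ee_rot: [0.797, 0.604, -0.0, -0.0]
force: [0.3, 2.1, -0.9]
width: -0.0
grip_force: 0.8
time: 19.3
eef_pos: [0.545, 0.2263, 0.1753]
ee_rot: [0.797, 0.604, 0.0, 0.0]
force: [-0.1, 2.0, 1.4]
width: -0.0
grip_force: 0.8
X 15.409916462195245 Y 0.6492776454171713 z 175.2679184023936 F 1.8821569916088883 1.4384872468215388
(-10, 172) [-1.02 -0.02  0.13]
(-36, 163) [-2.06 -0.02  0.49]
(-58, 148) [-2.94 -0.02  1.09]
(-70, 135) [-3.42 -0.02  1.61]
(-80, 120) [-3.82 -0.02  2.21]
```

Contact is about 2 N as expected. I'll continue around the arc.

```bash
python3 -m creep '[[[-0.34,0,0.02,0,0,0,0],[-0.68,0,0.06,0,0,0,0],[-1.02,0,0.13,0,0,0,0],[-1.37,0,0.22,0,0,0,0],[-1.72,0,0.34,0,0,0,0],[-2.06,0,0.49,0,0,0,0],[-2.06,0,0.49,0,0,0,0]]'"]";  python3 -m creep '[[[-0.3,0,0.2,0,0,0,0],[-0.6,0,0.4,0,0,0,0],[-0.88,0,0.6,0,0,0,0],[-1.12,0,0.85,0,0,0,0],[-1.36,0,1.12,0,0,0,0],[-1.36,0,1.12,0,0,0,0]]]'; python3 - <<'E'
from h import *
where();[print(a,L(*a)) for a in((-80,120),(-84,112),(-87,103))]
E
```

```text
time: 19.88
eef_pos: [0.53, 0.1756, 0.1612]
ee_rot: [0.797, 0.603, -0.001, -0.0]
force: [-0.3, 0.3, 1.5]
width: -0.0002
grip_force: 0.9
time: 20.38
eef_pos: [0.5205, 0.1435, 0.1325]
ee_rot: [0.797, 0.604, -0.001, -0.001]
force: [1.1, -0.9, 0.8]
width: 0.0003
grip_force: 1.0
X -70.9724729368374 Y -0.6569459766558039 z 132.51051627459594 F -0.6174840831180894 0.8317121326304817
(-80, 120) [-0.36  0.03  0.5 ]
(-84, 112) [-0.52  0.03  0.82]
(-87, 103) [-0.64  0.03  1.18]
```

```bash
python3 -m creep '[[[-0.15,0.01,0.15,0,0,0,0],[-0.3,0.02,0.3,0,0,0,0],[-0.4,0.03,0.45,0,0,0,0],[-0.5,0.03,0.55,0,0,0,0],[-0.54,0.03,0.62,0,0,0,0],[-0.54,0.03,0.62,0,0,0,0]]]';  python3 -m creep '[[[-0.02,0,0.04,0,0,0,0],[-0.04,0,0.08,0,0,0,0],[-0.06,0,0.12,0,0,0,0],[-0.06,0,0.16,0,0,0,0],[-0.06,0,0.16,0,0,0,0]]]'; python3 -c "
from h import *
where()"
```

```text
time: 20.88
eef_pos: [0.5186, 0.1314, 0.1185]
ee_rot: [0.797, 0.604, -0.0, -0.0]
force: [0.0, 1.6, 1.6]
width: -0.0002
grip_force: 0.8
time: 21.3
eef_pos: [0.5184, 0.1298, 0.1148]
ee_rot: [0.797, 0.604, -0.0, 0.0]
force: [-1.5, -0.9, 2.9]
width: -0.0001
grip_force: 1.1
X -84.70472020504282 Y 0.9301365731226203 z 114.81503780487084 F -1.2550694768204467 2.9060017096466866
```

```bash
python3 -m creep '[[[-0.02,0,0.02,0,0,0,0],[-0.04,0,0.04,0,0,0,0],[-0.06,0,0.07,0,0,0,0],[-0.08,0,0.1,0,0,0,0],[-0.1,0,0.13,0,0,0,0],[-0.1,0,0.16,0,0,0,0],[-0.1,0,0.16,0,0,0,0]]]';  python3 -m creep '[[[0,0,0.03,0,0,0,0],[0,0,0.06,0,0,0,0],[0,0,0.09,0,0,0,0],[0,0,0.12,0,0,0,0],[0,0,0.12,0,0,0,0]]]'
```

```text
time: 21.88
eef_pos: [0.518, 0.1278, 0.1111]
ee_rot: [0.797, 0.604, 0.0, 0.0]
force: [-1.4, 1.0, 3.4]
width: 0.0001
grip_force: 1.6
time: 22.3
eef_pos: [0.5178, 0.1269, 0.1081]
ee_rot: [0.797, 0.604, -0.001, 0.001]
force: [-1.4, -1.3, 4.0]
width: -0.0003
grip_force: 2.2
```

```bash
python3 -m creep '[[[0,0,0.02,0,0,0,0],[0,0,0.04,0,0,0,0],[0,0,0.06,0,0,0,0],[0,0,0.06,0,0,0,0]]]'; python3 -c "
from h import *
where()"
```

```text
time: 22.63
eef_pos: [0.5177, 0.1266, 0.1065]
ee_rot: [0.797, 0.604, -0.001, 0.001]
force: [-0.4, -2.0, 4.7]
width: 0.0003
grip_force: 2.0
X -87.98351243420332 Y 1.199257109114827 z 106.50521832338886 F -2.012298996325515 4.725858159205974
```

```bash
python3 -m creep '[[[0,0,0.02,0,0,0,0],[0,0,0.04,0,0,0,0],[0,0,0.06,0,0,0,0],[0,0,0.06,0,0,0,0]]]'; python3 -m creep '[[[0,0,0.01,0,0,0,0],[0,0,0.02,0,0,0,0],[0,0,0.02,0,0,0,0]]]'
```

```text
time: 22.97
eef_pos: [0.5178, 0.1267, 0.105]
ee_rot: [0.797, 0.604, -0.001, 0.001]
force: [-1.0, -2.2, 4.1]
width: -0.0005
grip_force: 1.9
time: 23.22
eef_pos: [0.518, 0.1271, 0.1044]
ee_rot: [0.797, 0.604, -0.0, 0.0]
force: [0.1, -1.6, 1.8]
width: 0.0003
grip_force: 1.5
```

```bash
python3 -m creep '[[[0,0,0.01,0,0,0,0],[0,0,0.02,0,0,0,0],[0,0,0.03,0,0,0,0],[0,0,0.03,0,0,0,0]]]'; python3 -m creep '[[[0,0,0.01,0,0,0,0],[0,0,0.02,0,0,0,0],[0,0,0.02,0,0,0,0]]]'
```

```text
time: 23.55
eef_pos: [0.5178, 0.1277, 0.1036]
ee_rot: [0.797, 0.604, 0.0, 0.0]
force: [-0.4, -1.8, 2.0]
width: -0.0
grip_force: 1.2
time: 23.8
eef_pos: [0.5179, 0.1276, 0.1035]
ee_rot: [0.797, 0.604, -0.0, 0.0]
force: [-2.0, -3.1, 5.9]
width: 0.0003
grip_force: 2.9
```

```bash
python3 -m creep '[[[0,0,0.01,0,0,0,0],[0,0,0.015,0,0,0,0],[0,0,0.015,0,0,0,0]]]'
```

```text
time: 24.05
eef_pos: [0.5179, 0.1276, 0.1034]
ee_rot: [0.797, 0.604, -0.0, 0.0]
force: [-2.0, -2.4, 8.3]
width: -0.0002
grip_force: 4.1
```

```bash
python3 -m creep '[[[0,0,0.01,0,0,0,0],[0,0,0.01,0,0,0,0]]]'
```

```text
time: 24.22
eef_pos: [0.5179, 0.1276, 0.1033]
ee_rot: [0.797, 0.604, -0.0, 0.0]
force: [-2.8, -2.5, 10.4]
width: -0.0
grip_force: 4.9
```

```bash
python3 -m creep '[[[0,0,0.01,0,0,0,0],[0,0,0.01,0,0,0,0]]]'
```

```text
time: 24.38
eef_pos: [0.5179, 0.1275, 0.1033]
ee_rot: [0.797, 0.604, -0.0, 0.0]
force: [-4.0, -3.1, 11.8]
width: -0.0
grip_force: 5.8
```

```bash
python3 -m creep '[[[0,0,0.008,0,0,0,0],[0,0,0.008,0,0,0,0]]]'
```

```text
time: 24.55
eef_pos: [0.5179, 0.1275, 0.1032]
ee_rot: [0.797, 0.604, -0.0, 0.0]
force: [-3.7, -4.2, 12.7]
width: -0.0004
grip_force: 6.4
```

```bash
python3 -m creep '[[[0,0,0.008,0,0,0,0],[0,0,0.008,0,0,0,0]]]'; python3 -m creep '[[[0,0,0.006,0,0,0,0],[0,0,0.006,0,0,0,0]]]'
```

```text
time: 24.72
eef_pos: [0.518, 0.1275, 0.1032]
ee_rot: [0.797, 0.604, -0.0, 0.0]
force: [-4.6, -3.2, 13.8]
width: -0.0
grip_force: 7.0
time: 24.88
eef_pos: [0.5179, 0.1275, 0.1031]
ee_rot: [0.797, 0.604, -0.0, 0.0]
force: [-4.5, -3.9, 14.7]
width: -0.0001
grip_force: 7.4
```

It may have snapped already. I'll back off a little and see whether the lid follows.

```bash
python3 -m creep '[[[0,0,-0.03,0,0,0,0],[0,0,-0.06,0,0,0,0],[0,0,-0.1,0,0,0,0],[0,0,-0.14,0,0,0,0],[0,0,-0.18,0,0,0,0],[0,0,-0.18,0,0,0,0]]]'; python3 -c "
from h import *
c=cam('scene');where()
P=cloud(c);q=P[...,:2]-HG;x=q@AX;y=q@[.963,-.269];z=P[...,2]
for a in(-100,-85,-60,-40,-20):
  m=(abs(x*1000-a)<6)&(abs(y)<.04)&(z>.06)&(z<.09);print(a,m.sum(),np.median(z[m]))
"
```

```text
time: 25.38
eef_pos: [0.5176, 0.1279, 0.1061]
ee_rot: [0.797, 0.604, -0.0, -0.0]
force: [0.7, 0.4, -0.2]
width: 0.0003
grip_force: 0.0
X -86.80313786389145 Y 0.7579422730530916 z 106.07067098321598 F 0.6336598715806209 -0.6605683200517903
-100 85 0.0787122809826186
-85 48 0.07861174022387499
-60 46 0.07800891256791752
-40 60 0.07805163786824859
-20 60 0.07756783755827559
```

Force is zero and the lid stays flat at 78 mm, so it's latched. I'll retreat and verify.

```bash
python3 -m creep '[[[0,0,-0.5,0,0,0,0],[0,0,-1.2,0,0,0,0],[-0.4,0,-2.2,0,0,0,0],[-1.4,0,-3.4,0,0,0,0],[-2.4,0,-4.4,0,0,0,0],[-3.2,0,-5,0,0,0,0],[-3.4,0,-5.2,0,0,0,0],[-3.4,0,-5.2,0,0,0,0]]]'; python3 -c "
from h import *
for n in('wrist','scene'):
  c=cam(n);P=cloud(c);q=P[...,:2]-HG;x=q@AX;y=q@[.963,-.269];z=P[...,2]
  m=(x>-.105)&(x<-.005)&(abs(y)<.04)&(z>.06)&(z<.1);A=np.c_[x[m],np.ones(m.sum())];k=np.linalg.lstsq(A,z[m],rcond=None)[0];print(n,m.sum(),k)
  m=(c['img'].max(-1)<45)&(abs(x+.134)<.02)&(abs(y)<.02)&(z>.02)&(z<.06)
  print('pad',m.sum(),[(a,np.median(z[m&(abs(x*1000-a)<3)])) for a in(-145,-140,-135)])
  if n=='wrist': cv2.imwrite('pics/w8.png',c['img'])
"
```

```text
time: 26.1
eef_pos: [0.4955, 0.0448, 0.2377]
ee_rot: [0.798, 0.603, 0.001, 0.001]
force: [0.5, -0.7, -0.1]
width: -0.0
grip_force: 0.0
wrist 11079 [-0.00809876  0.07839946]
pad 639 [(-145, np.float64(0.04261821967590615)), (-140, np.float64(0.04115100418385587)), (-135, np.float64(0.039430485112849446))]
scene 545 [-0.00560022  0.0778107 ]
pad 100 [(-145, np.float64(0.04189281551759282)), (-140, np.float64(0.04137532459914936)), (-135, np.float64(0.03965735650320153))]
```

View pics/w8.png

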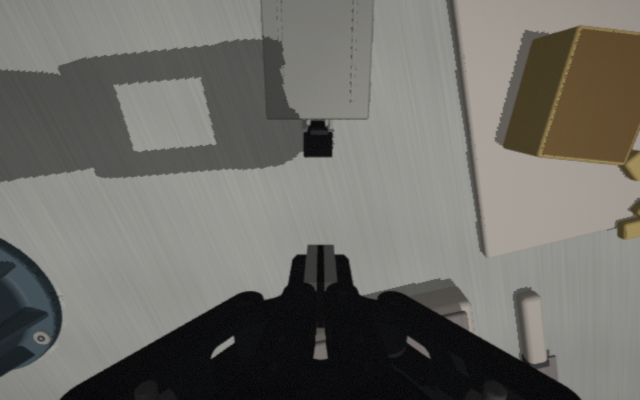

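The lid at (318,60) is shut and flat, with a slope under 0.01 rad. The latch pad at (318,140) is back at its rest height, and the robot is clear of everything. Handing in.

```bash
python3 -c "
from plant import robot
print(robot.finish_job())"
```

```text
the job is handed in; nothing more can be done
None
```

The 500 g weight is seated upright in its nest, the lid is latched shut, and the job was handed in with the robot clear; the hand-in returned no verdict.

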